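# Two-step check of the shop scale with block weights

## Task

We are checking the counter scale in steps. One flat weight already lies on its platform: lay the loose flat weight gently and squarely on top of it and let go, then pick up the weight with the bridge handle, bring it across, clear of the jars that stand in between, and hold it level just above the pile, about a finger's breadth (15 mm) clear, centred and lined up with it long side along long side, without it ever touching the flat weights or the scale. Finish while still holding it there in the air, so I can read the display before the last weight goes on, and leave the other things on the counter where they stand.

Things in the scene. Friction and masses are not known exactly. Their poses are not given: they have to be found in the camera images.
- platform (a point): centre of the top face of the counter scale's stainless platform. The platform is 230 mm (x) by 300 mm (y), level, its top 85 mm above the counter. The scale is fixed; its low sloping keypad is on its -x side, and no part of it is higher than the platform
- slab_on_center (a point): the flat weight that already lies on the platform: a dark cast-iron block, 50 mm along its x, 100 mm along its y, 16 mm thick (z up), about 0.6 kg. The point is the centre of the block, 8 mm above its underside. It is not fixed and slides if pushed
- slab_loose_center (a point): the loose flat weight, lying on the counter among the other things on the robot's right: identical to the one on the platform (50 x 100 x 16 mm, long side along its y, about 0.6 kg). The point is its centre, 8 mm above its underside. Can be gripped across its 50 mm width
- handled_grip (a point): the weight with the bridge handle, lying on the counter on the robot's right: a dark cast-iron block of 50 (x) x 100 (y) x 16 mm (z) with a square bar, 12 mm wide in x and 12 mm tall, running 80 mm along y above it, on two posts 56 mm apart (clear space). The point is the centre of the bar, 60 mm above the underside of the block; the top of the bar is 66 mm and its underside 54 mm above that underside, so 38 mm are clear below the bar. About 0.75 kg
- handled_foot (a point): the centre of the underside of the weight with the bridge handle, straight below the bar's centre; same axes (y along the bar and the long side, z up)
- jar_a: bystander, to be left alone: amber jar, 68 mm across, 120 mm tall; origin at the centre of its underside
- jar_b: bystander, to be left alone: clear jar, 68 mm across, 125 mm tall; origin at the centre of its underside
- tin: bystander, to be left alone: steel tin, 68 mm across, 105 mm tall; origin at the centre of its underside
- bowl: bystander, to be left alone: steel bowl, 100 mm across, 45 mm tall; origin at the centre of its underside
- calculator: bystander, to be left alone: desk calculator, 140 x 80 x 16 mm; origin at the centre of its underside
- notepad: bystander, to be left alone: notepad, 150 x 105 x 14 mm; origin at the centre of its underside
Things that resemble listed ones, but are neither listed nor needed, are in the scene too. Leave any purple look-alike of the part that bears slab_on_center alone.

How it is judged:
By the outcome, as a careful person would: the job done as asked, in the order asked, and still so for the second after the job is handed in, while the arm keeps its last pose, push and grip.
It also fails if it takes over 59 s, if anything falls off the work surface, if the arm or the gripper's body presses on something with over 40 N, if the wrist force passes 120 N, or if a joint passes its speed limit or range.

## Robot

A 6-joint arm with a two-finger parallel gripper is mounted at the origin on the work surface. World frame = base frame: x ahead of the robot, y to its left, z up, the work surface at z = 0. Lengths are in mm, angles in rad, forces in N, time in s.
With the tool pointing down it reaches from about 350 to 875 mm from the base axis. Payload 4.2 kg.
Tool frame: the origin (TCP) lies midway between the tips of the shut fingers; the grasp point (between the pads) lies 19 mm behind it; z points along the fingers, y is the line along which they close (so a half turn about z gives the same grasp; the last joint's range is limited). The gripper opens to 85 mm and grips with 20 to 120 N. Pads are 22 mm wide; open, the fingers measure 114 mm over their backs; the gripper's body (76 mm by 85 mm) begins 54 mm behind the grasp point. The pads swing forward as they close: fully open they stand 13 mm farther back than shut.
Start: joints at [1.484, 0.385, 0.008, 0, -1.194, -0.259], TCP at [211.811, 587.993, 231.312] pointing down, gripper open.
Joint ranges: [-3.14, 3.14], [-1.21, 2.06], [-1.07, 1.41], [-3.16, 2.05], [-2.99, -0.16], [-3.1, 3.1]. Speed limits (rad/s): [2.79, 2.79, 3.14, 3.14, 3.14, 3.14].

## Interface

Orientations are given as a unit quaternion [x, y, z, w].
In Python, from bench import arm gives the robot as it stands.
- The arm moves only by the tool send_rows, never from a script. Its argument "targets" is a list of rows, each an object of numbers: "gripper": the gripper command: -1 is fully open, 1 is shut, values between are in proportion; "x", "y", "z": the shift along the tool's x, y, z in cm; "ax", "ay", "az": the turn, a rotation vector about the tool's x, y, z in degrees. A call has 1 to 5 rows; each row shifts and turns the commanded pose from where the row before left it, along the tool's axes as they then stand; what a row does not reach is not made up. A row lasts 1/12 s, in which the tool goes at most 41.7 mm and 7.16 degrees, less where a joint would pass 70% of its speed; a pose out of reach is approached as far as the arm can. A call is refused whole if a number of a shift passes 4.17 or a number of a turn 7.16, either way. A call with a gripper value outside its range is refused whole. The fingers move at their own pace and stop on an object; the grip force is fixed at half the most. Time passes only in rows, so rows that do not move let the fingers close. It gives the time, the measured TCP pose, the force, the opening and the grip force at its end, in the units of the state.
- arm.read_state(): the state, without advancing time (a new reading comes with each control period).
- arm.get_image(name): name is "scene" or "top" or "wrist"; returns (picture, depth): 400x640x3 uint8, red, green, blue; 400x640 float32, mm along the optical axis (not along the pixel's ray), 0 where there is no reading.
- arm.camera_model(name): a dict with "fx", "fy", "cx", "cy" (pixels), "cam_to_world" (4x4, takes a point from camera to world coordinates). Camera axes: x right, y down, z forward; pixel columns grow to the right and rows downward; lengths in mm; the calibration is good to about 2 mm. The wrist camera is an equidistant fisheye: a pixel r from the principal point sees the ray r / f radians off the axis. A picture is of the moment at which its call begins: read the wrist's pose just before it. camera_model takes no time and is no camera call; for the wrist camera it gives the pose at the moment of the call.
- arm.job_done(): hands the job in; it is judged then, once.
Trained networks look in the newest picture that a camera, given by its name, has taken for a name from the list of things; names that differ only in an ending like _2 or _b are one class to them, and where a whole thing is asked for, a point or a joint stands for the part that bears it (a point fixed in the world has none). Each returns a list of dicts, best first, with "score" (0 to 1); they miss things now and then, are a little off and sometimes report something else, mostly with a low value. They report only what shows in the picture. A call takes as long as a camera call. They do not tell look-alikes from the thing itself.
- arm.boxes_of(camera, thing): "rect" ([left, top, width, height] in pixels, round what is visible of it).
The state is a dict: "clock": time; "joints": joint angles; "joint_vel": joint speeds; "joint_efforts": joint torques, N m; "position": TCP position; "ee_rot": TCP orientation; "contact_force": force on the tool from outside, world axes, zero at the start; "wrist_torque": the same for the moment, N m; "gripper_width": finger opening in mm; "grasp_force": force on a finger pad.
Only numpy, scipy, OpenCV 4.12 (cv2) and the standard library are available. Lean on these libraries where they do the work, as an engineer would, in place of code of your own. Each camera call takes 0.05 s, during which the arm holds its last target. There are 200 camera calls.

## Working session

There is one attempt and no reset: what is moved stays moved. The work goes in short steps, Python scripts to look and compute and a tool call to move; the robot and the scene stay as the last step left them, time stands still between calls to the robot, and variables do not carry over. Pictures are saved under pics/ and viewed, at most 10 in all, crops included, and the job is handed in when it is done.

Besides the shell and the picture viewer there is one more tool, called after "Call:" by a JSON object that holds its "name" and its "arguments". send_rows: Moves the arm, as the interface text tells. Its arguments: {"type":"object","properties":{"targets":{"type":"array"}},"required":["targets"]}

```bash
mkdir -p pics; ls
cat > h.py <<'E'
from bench import arm
import numpy as np, cv2
def grab(n,save=None):
    m=arm.camera_model(n); im,d=arm.get_image(n)
    if save: cv2.imwrite('pics/'+save,cv2.cvtColor(im,cv2.COLOR_RGB2BGR))
    return m,im,d
def cloud(m,d):
    h,w=d.shape; u,v=np.meshgrid(np.arange(w),np.arange(h))
    P=np.stack([(u-m['cx'])/m['fx']*d,(v-m['cy'])/m['fy']*d,d,np.ones_like(d)],-1)
    W=P@np.array(m['cam_to_world']).T
    W=W[...,:3]; W[d==0]=np.nan; return W
E
python3 - <<'E'
from h import *
print(arm.read_state())
for n in ['scene','top']:
    m,im,d=grab(n,n+'0.png'); W=cloud(m,d); np.save(n+'.npy',W)
    print(n,m['fx'],np.round(m['cam_to_world'],2).tolist())
    for t in ['slab_on_center','slab_loose_center','handled_grip','platform','jar_a','tin','bowl','calculator','notepad']:
        for b in arm.boxes_of(n,t)[:5]:
            l,tp,w,h=b['rect']; c=W[int(min(399,tp+h/2)),int(min(639,l+w/2))]
            print(t,round(b['score'],2),np.round(b['rect']),np.round(c))
E
```

```text
pics
{'clock': 0.0, 'joints': array([ 1.48359385e+00,  3.85567561e-01,  6.60537325e-03, -5.32428358e-04,
       -1.19404148e+00, -2.58575933e-01]), 'joint_vel': array([ 3.37595327e-05,  2.73754634e-03,  1.96102137e-03,  1.57281210e-04,
        1.42512095e-03, -7.41919390e-04]), 'joint_efforts': array([ 2.40539393e-04, -3.92290771e+01,  1.88395268e+01,  4.18603152e+00,
       -4.59156377e-03,  4.27269867e-06]), 'position': array([211.6177164 , 587.43667129, 230.20200921]), 'ee_rot': array([ 9.85074321e-01, -1.72125836e-01, -1.52072529e-04,  1.12079746e-03]), 'contact_force': array([ 0.52986191, -0.27887855,  0.08394734]), 'wrist_torque': array([-0.09542837, -0.06716556, -0.03162789]), 'grasp_force': 0.0, 'gripper_width': 85.67596127478083}
scene 478.3405050930073 [[-0.28, 0.75, -0.6, 1358.95], [0.96, 0.22, -0.17, 245.17], [0.0, -0.62, -0.78, 1196.6], [0.0, 0.0, 0.0, 1.0]]
slab_on_center 0.75 [373. 234.  38.  21.] [610. 256. 101.]
slab_on_center 0.71 [454. 194.  32.  26.] [339. 466.  10.]
slab_on_center 0.66 [357. 168.  25.  27.] [327. 140.  10.]
slab_loose_center 0.81 [212. 218.  37. 
[... 490 characters left out ...]
411. -437.   12.]
top 486.30817868708874 [[0.03, -0.99, 0.1, 340.2], [-1.0, -0.03, 0.01, -17.2], [-0.0, -0.1, -0.99, 1630.45], [0.0, 0.0, 0.0, 1.0]]
slab_on_center 0.65 [229. 162.  30.  20.] [597. 253.  96.]
slab_on_center 0.61 [265. 248.  27.  30.] [310. 140.  20.]
slab_loose_center 0.86 [375. 163.  28.  17.] [ 627. -220.   22.]
platform 0.62 [200. 137.  99.  97.] [556. 235.  91.]
jar_a 0.84 [315. 209.  22.  19.] [455. -14. 126.]
jar_a 0.35 [375. 165.  28.  14.] [ 624. -217.   15.]
tin 0.81 [319. 128.  24.  27.] [702. -23. 111.]
bowl 0.69 [413. 131.  36.  29.] [ 722. -359.   10.]
calculator 0.66 [445. 164.  28.  43.] [ 590. -451.   20.]
notepad 0.78 [438. 217.  32.  53.] [ 389. -439.   15.]
```

Run:
```python
import cv2,numpy as np
a=cv2.imread('pics/scene0.png')[130:310,130:500]; b=cv2.imread('pics/top0.png')[110:290,180:490]
a=cv2.resize(a,None,fx=2,fy=2,interpolation=cv2.INTER_CUBIC)[:300]; 
b=cv2.resize(b,None,fx=2,fy=2,interpolation=cv2.INTER_CUBIC)[:300]
o=np.zeros((600,740,3),np.uint8); o[:a.shape[0],:a.shape[1]]=a; o[300:300+b.shape[0],:b.shape[1]]=b
cv2.imwrite('pics/c1.png',o)
```

```text
(no output)
```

View pics/c1.png

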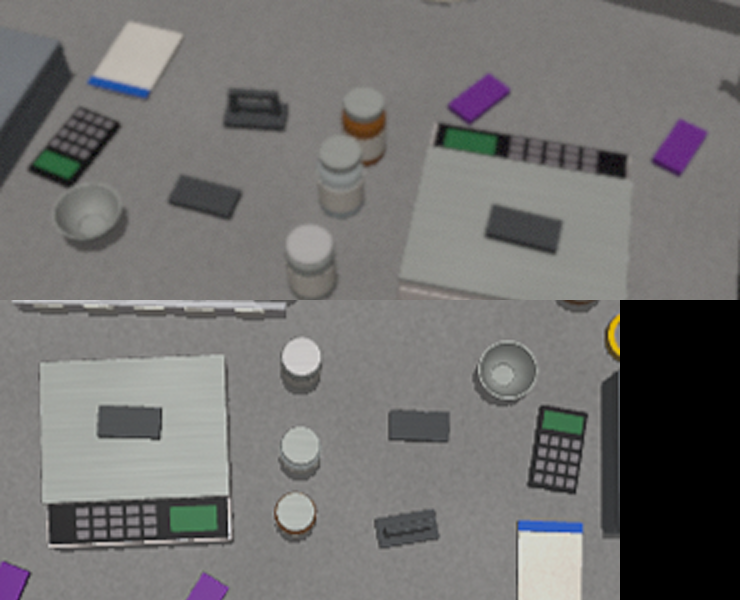

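```bash
cat >> h.py <<'E'
def ray(m,uv,z):
    T=np.array(m['cam_to_world']); uv=np.atleast_2d(uv).astype(float)
    D=np.c_[(uv[:,0]-m['cx'])/m['fx'],(uv[:,1]-m['cy'])/m['fy'],np.ones(len(uv))]@T[:3,:3].T
    return T[:3,3]+D*((z-T[2,3])/D[:,2])[:,None]
def rectify(m,im,c,z,half=130,s=0.5,fish=False):
    # orthophoto of plane z round c=(x,y), s mm per px; rows: -x, cols: -y
    n=int(2*half/s); j,i=np.meshgrid(np.arange(n),np.arange(n))
    X=np.stack([c[0]+half-i*s,c[1]+half-j*s,np.full(i.shape,float(z))],-1)
    T=np.array(m['cam_to_world']); P=(X-T[:3,3])@T[:3,:3]
    if fish:
        r=np.hypot(P[...,0],P[...,1]); th=np.arctan2(r,P[...,2]); k=th/np.maximum(r,1e-9)
    else: k=1/P[...,2]
    u=m['cx']+m['fx']*k*P[...,0]; v=m['cy']+m['fy']*k*P[...,1]
    return cv2.remap(im,u.astype(np.float32),v.astype(np.float32),cv2.INTER_LINEAR)
def slab(o,c,half,s,seed=None,thr=75):
    g=cv2.GaussianBlur(o.max(2),(0,0),2); mk=(g<thr).astype(np.uint8)
    mk=cv2.morphologyEx(mk,cv2.MORPH_OPEN,np.ones((15,15)))
    cs,_=cv2.findContours(mk,cv2.RETR_EXTERNAL,cv2.CHAIN_APPROX_NONE); out=[]
    for k in cs:
        if cv2.contourArea(k)*s*s<2000: continue
        b=cv2.boxPoints(cv2.minAreaRect(k)); e=[b[1]-b[0],b[2]-b[1]]; L=sorted(e,key=np.linalg.norm)
        d=L[1]; yaw=np.degrees(np.arctan2(-d[0],-d[1])) # dir in world (x=-row,y=-col); yaw of long side, angle from x
        yaw=np.degrees(np.arctan2(-d[0],-d[1])); p=b.mean(0)
        out.append((c[0]+half-p[1]*s,c[1]+half-p[0]*s,((yaw-90+90)%180)-90,*[np.linalg.norm(x)*s for x in L],p))
    return out
E
python3 - <<'E'
from h import *
for n in ['top','scene']:
    m=arm.camera_model(n); im=cv2.cvtColor(cv2.imread(f'pics/{n}0.png'),cv2.COLOR_BGR2RGB)
    for nm,c,z in [('on',(605,253),101),('loose',(625,-220),16),('handled_base',(455,-200),16),]:
        o=rectify(m,im,c,z,100); cv2.imwrite(f'pics/o_{n}_{nm}.png',o)
        g=o.max(2); print(n,nm,np.percentile(g,[2,10,25,50,75,90]))
        for t in (60,75,90):
            for r in slab(o,c,100,.5,thr=t): print('  ',t,np.round(r[:5],1))
    for r,u in [('jar_a',125),('tin',105)]:
        for b in arm.boxes_of(n,r): l,t,w,h=b['rect']; print(r,b['score'],np.round(ray(m,[[l+w/2,t+w/2]],u)[0]))
E
```

```text
top on [ 81.  85. 168. 172. 176. 178.]
   90 [599.4 249.2  -0.7  49.   98.6]
top loose [ 79.  83. 127. 129. 131. 132.]
   90 [ 620.8 -220.6   -1.1   52.2  102. ]
top handled_base [ 74.  85. 129. 132. 133. 135.]
   90 [ 448.6 -202.8   11.5   50.9  101.3]
jar_a 0.84 [449. -16. 125.]
jar_a 0.35 [ 583. -207.  125.]
tin 0.81 [708. -24. 105.]
scene on [ 65.  71. 143. 145. 146. 147.]
   75 [ 6.123e+02  2.539e+02 -5.000e-01  5.110e+01  9.260e+01]
   90 [611.5 253.8   0.   55.   95.5]
scene loose [ 62.  70. 121. 123. 125. 126.]
   75 [ 633.3 -214.    -0.8   51.7   99.7]
   90 [ 6.325e+02 -2.147e+02 -5.000e-01  5.660e+01  1.038e+02]
scene handled_base [ 46.  64. 121. 125. 127. 128.]
   75 [ 449.3 -200.7   11.5   79.    99.6]
   90 [ 448.6 -200.9   11.6   84.5  103.5]
jar_a 0.83 [480.  -9. 125.]
jar_a 0.66 [586. -14. 125.]
tin 0.61 [726. -12. 105.]
```

Call:
{"name": "send_rows", "arguments": {"targets": [{"az": 7.11, "gripper": -1}, {"az": 7.11, "gripper": -1}, {"az": 7.11, "gripper": -1}, {"az": 7.11, "gripper": -1}, {"az": 7.11, "gripper": -1}]}}

```text
$.targets[0]: bad value
```

Call:
{"name": "send_rows", "arguments": {"targets": [{"az": 7.11, "gripper": -1}, {"az": 7.11, "gripper": -1}, {"az": 7.11, "gripper": -1}, {"az": 7.11, "gripper": -1}, {"az": 7.11, "gripper": -1}]}}

```text
$.targets[0]: bad value
```

Call:
{"name": "send_rows", "arguments": {"targets": [{"x": 3.22, "y": -1.65, "gripper": -1}, {"x": 3.22, "y": -1.65, "gripper": -1}, {"x": 3.22, "y": -1.65, "gripper": -1}, {"x": 3.22, "y": -1.65, "gripper": -1}, {"x": 3.22, "y": -1.65, "gripper": -1}]}}

```text
$.targets[0]: bad value
```

Call:
{"name": "send_rows", "arguments": {"targets": [{"x": 3.22, "y": -1.65, "gripper": -1}, {"x": 3.22, "y": -1.65, "gripper": -1}, {"x": 3.22, "y": -1.65, "gripper": -1}, {"x": 3.22, "y": -1.65, "gripper": -1}, {"x": 3.22, "y": -1.65, "gripper": -1}]}}

```text
$.targets[0]: bad value
```

Call:
{"name": "send_rows", "arguments": {"targets": [{"gripper": -1, "x": 0, "y": 0, "z": 0, "ax": 0, "ay": 0, "az": 7.11}, {"gripper": -1, "x": 0, "y": 0, "z": 0, "ax": 0, "ay": 0, "az": 7.11}, {"gripper": -1, "x": 0, "y": 0, "z": 0, "ax": 0, "ay": 0, "az": 7.11}, {"gripper": -1, "x": 0, "y": 0, "z": 0, "ax": 0, "ay": 0, "az": 7.11}, {"gripper": -1, "x": 0, "y": 0, "z": 0, "ax": 0, "ay": 0, "az": 7.11}]}}

```text
clock: 1.62
position: [211.8, 588.0, 231.3]
ee_rot: [0.884, -0.467, 0.0, 0.0]
contact_force: [0.5, 0.1, 0.8]
gripper_width: 85.8
grasp_force: 0.0
```

Call:
{"name": "send_rows", "arguments": {"targets": [{"gripper": -1, "x": 0, "y": 0, "z": 0, "ax": 0, "ay": 0, "az": 7.11}, {"gripper": -1, "x": 0, "y": 0, "z": 0, "ax": 0, "ay": 0, "az": 7.11}, {"gripper": -1, "x": 0, "y": 0, "z": 0, "ax": 0, "ay": 0, "az": 7.11}, {"gripper": -1, "x": 0, "y": 0, "z": 0, "ax": 0, "ay": 0, "az": 7.11}, {"gripper": -1, "x": 0, "y": 0, "z": 0, "ax": 0, "ay": 0, "az": 7.11}]}}

```text
clock: 2.03
position: [211.8, 588.0, 231.3]
ee_rot: [-0.699, 0.715, -0.0, -0.0]
contact_force: [-0.1, -0.6, 0.6]
gripper_width: 85.1
grasp_force: 0.0
```

Call:
{"name": "send_rows", "arguments": {"targets": [{"gripper": -1, "x": 3.22, "y": -1.65, "z": 0, "ax": 0, "ay": 0, "az": 0}, {"gripper": -1, "x": 3.22, "y": -1.65, "z": 0, "ax": 0, "ay": 0, "az": 0}, {"gripper": -1, "x": 3.22, "y": -1.65, "z": 0, "ax": 0, "ay": 0, "az": 0}, {"gripper": -1, "x": 3.22, "y": -1.65, "z": 0, "ax": 0, "ay": 0, "az": 0}, {"gripper": -1, "x": 3.22, "y": -1.65, "z": 0, "ax": 0, "ay": 0, "az": 0}]}}

```text
clock: 2.45
position: [292.2, 424.1, 231.4]
ee_rot: [-0.702, 0.712, -0.0, 0.0]
contact_force: [0.8, -0.4, 0.2]
gripper_width: 85.4
grasp_force: 0.0
```

Call:
{"name": "send_rows", "arguments": {"targets": [{"gripper": -1, "x": 3.22, "y": -1.65, "z": 0, "ax": 0, "ay": 0, "az": 0}, {"gripper": -1, "x": 3.22, "y": -1.65, "z": 0, "ax": 0, "ay": 0, "az": 0}, {"gripper": -1, "x": 3.22, "y": -1.65, "z": 0, "ax": 0, "ay": 0, "az": 0}, {"gripper": -1, "x": 3.22, "y": -1.65, "z": 0, "ax": 0, "ay": 0, "az": 0}, {"gripper": -1, "x": 3.22, "y": -1.65, "z": 0, "ax": 0, "ay": 0, "az": 0}]}}

```text
clock: 2.87
position: [372.1, 261.8, 231.7]
ee_rot: [-0.702, 0.713, 0.0, 0.0]
contact_force: [0.5, -0.4, 0.4]
gripper_width: 85.4
grasp_force: 0.0
```

Call:
{"name": "send_rows", "arguments": {"targets": [{"gripper": -1, "x": 3.22, "y": -1.65, "z": 0, "ax": 0, "ay": 0, "az": 0}, {"gripper": -1, "x": 3.22, "y": -1.65, "z": 0, "ax": 0, "ay": 0, "az": 0}, {"gripper": -1, "x": 3.22, "y": -1.65, "z": 0, "ax": 0, "ay": 0, "az": 0}, {"gripper": -1, "x": 3.22, "y": -1.65, "z": 0, "ax": 0, "ay": 0, "az": 0}, {"gripper": -1, "x": 3.22, "y": -1.65, "z": 0, "ax": 0, "ay": 0, "az": 0}]}}

```text
clock: 3.28
position: [452.1, 99.4, 231.8]
ee_rot: [-0.702, 0.713, -0.0, 0.001]
contact_force: [-0.5, 0.4, 0.7]
gripper_width: 85.7
grasp_force: 0.0
```

Call:
{"name": "send_rows", "arguments": {"targets": [{"gripper": -1, "x": 3.22, "y": -1.65, "z": 0, "ax": 0, "ay": 0, "az": 0}, {"gripper": -1, "x": 3.22, "y": -1.65, "z": 0, "ax": 0, "ay": 0, "az": 0}, {"gripper": -1, "x": 3.22, "y": -1.65, "z": 0, "ax": 0, "ay": 0, "az": 0}, {"gripper": -1, "x": 3.22, "y": -1.65, "z": 0, "ax": 0, "ay": 0, "az": 0}, {"gripper": -1, "x": 3.22, "y": -1.65, "z": 0, "ax": 0, "ay": 0, "az": 0}]}}

```text
clock: 3.7
position: [532.1, -63.0, 231.6]
ee_rot: [-0.701, 0.713, -0.0, 0.0]
contact_force: [0.7, 1.3, 0.5]
gripper_width: 85.1
grasp_force: 0.0
```

Call:
{"name": "send_rows", "arguments": {"targets": [{"gripper": -1, "x": 3.22, "y": -1.65, "z": 0, "ax": 0, "ay": 0, "az": 0}, {"gripper": -1, "x": 3.22, "y": -1.65, "z": 0, "ax": 0, "ay": 0, "az": 0}, {"gripper": -1, "x": 3.22, "y": -1.65, "z": 0, "ax": 0, "ay": 0, "az": 0}, {"gripper": -1, "x": 3.22, "y": -1.65, "z": 0, "ax": 0, "ay": 0, "az": 0}, {"gripper": -1, "x": 3.22, "y": -1.65, "z": 0, "ax": 0, "ay": 0, "az": 0}]}}

```text
clock: 4.12
position: [612.0, -225.3, 231.3]
ee_rot: [-0.701, 0.713, -0.0, 0.0]
contact_force: [0.4, 0.4, 0.6]
gripper_width: 85.4
grasp_force: 0.0
```

Run:
```python
from h import *
s=arm.read_state(); print(s['position'],s['ee_rot'],s['joints'],s['contact_force'])
m,im,d=grab('wrist','w1.png'); print({k:np.round(v,3).tolist() for k,v in m.items()})
for c,z in [((625,-218),16),((449,-202),16)]:
    o=rectify(m,im,c,z,100,fish=True)
    for t in (60,75,90):
        for r in slab(o,c,100,.5,thr=t): print(c,t,np.round(r[:5],1))
o=[rectify(m,im,c,z,100,fish=True) for c,z in [((625,-218),16),((449,-202),16)]]
cv2.imwrite('pics/o2.png',np.hstack(o)[...,::-1])
```

```text
[ 611.96066868 -225.29974536  231.32672553] [-7.01396119e-01  7.12771690e-01 -3.38261174e-05  3.57338739e-05] [-1.05197236e-01  4.31066312e-01  8.06615129e-02 -1.30190182e-05
 -1.22029388e+00  8.91140458e-02] [0.40319389 0.44239332 0.64039145]
{'fx': 309.707, 'fy': 309.707, 'cx': 316.176, 'cy': 204.355, 'cam_to_world': [[-1.0, 0.015, 0.006, 611.828], [0.016, 0.95, 0.313, -306.714], [-0.001, 0.313, -0.95, 373.58], [0.0, 0.0, 0.0, 1.0]]}
(625, -218) 90 [ 619.9 -222.2    6.2   63.8  100.8]
(449, -202) 90 [ 452.  -201.3   11.4   55.2  113.4]
```

View pics/w1.png

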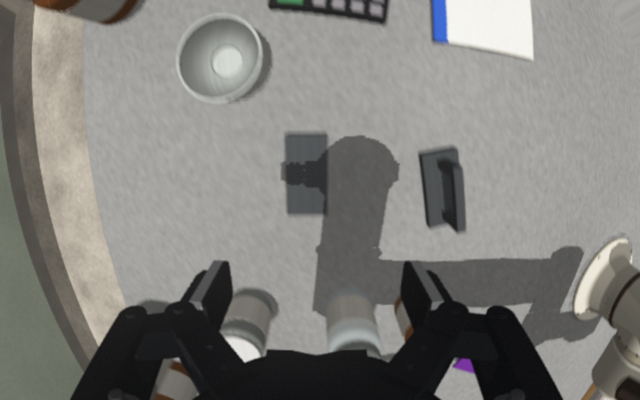

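View pics/o2.png

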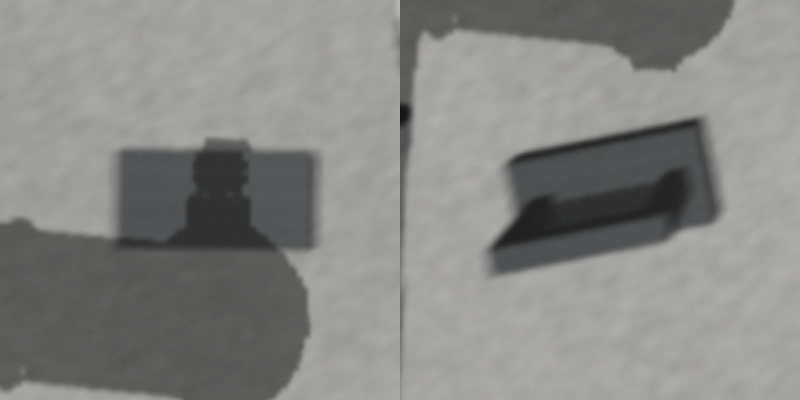

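Call:
{"name": "send_rows", "arguments": {"targets": [{"gripper": -1, "x": 0, "y": -0.3, "z": 2.6, "ax": 0, "ay": 0, "az": 0}, {"gripper": -1, "x": 0, "y": -0.3, "z": 2.6, "ax": 0, "ay": 0, "az": 0}, {"gripper": -1, "x": 0, "y": -0.3, "z": 2.6, "ax": 0, "ay": 0, "az": 0}, {"gripper": -1, "x": 0, "y": -0.3, "z": 2.6, "ax": 0, "ay": 0, "az": 0}, {"gripper": -1, "x": 0, "y": -0.1, "z": 2.6, "ax": 0, "ay": 0, "az": 0}]}}

```text
clock: 4.58
position: [624.7, -223.6, 100.2]
ee_rot: [-0.701, 0.713, -0.0, 0.0]
contact_force: [0.8, -0.3, -0.8]
gripper_width: 85.3
grasp_force: 0.0
```

Run:
```python
from h import *
s=arm.read_state(); print(s['position'],s['contact_force'])
m,im,d=grab('wrist'); 
cv2.imwrite('pics/w2.png',np.hstack([cv2.resize(rectify(m,im,(625,-224),16,80,fish=True),None,fx=1.2,fy=1.2), cv2.resize(im,(400,250))[:, :] if 0 else cv2.resize(im,None,fx=.6,fy=.6)[:0] if 0 else np.zeros((384,10,3),np.uint8), cv2.resize(im,(400,384))])[...,::-1])
```

```text
[ 624.67637176 -223.63196828  100.16365642] [ 0.77701404 -0.27024894 -0.78196937]
```

View pics/w2.png

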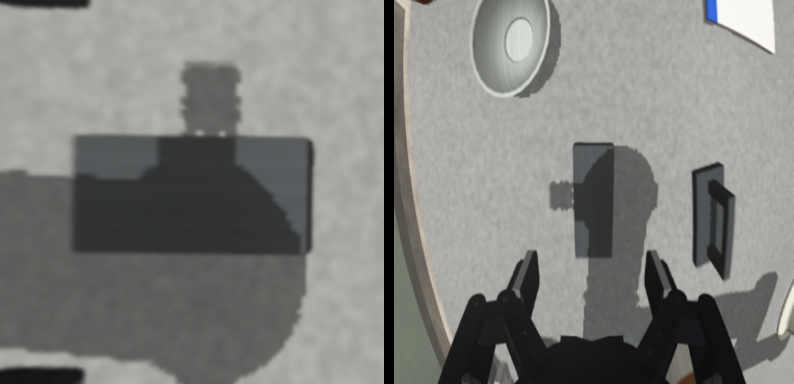

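Call:
{"name": "send_rows", "arguments": {"targets": [{"gripper": -1, "x": 0, "y": 0, "z": 2.4, "ax": 0, "ay": 0, "az": 0}, {"gripper": -1, "x": 0, "y": 0, "z": 2.4, "ax": 0, "ay": 0, "az": 0}, {"gripper": -1, "x": 0, "y": 0, "z": 2.4, "ax": 0, "ay": 0, "az": 0}, {"gripper": -1, "x": 0, "y": 0, "z": 1.7, "ax": 0, "ay": 0, "az": 0}, {"gripper": -1, "x": 0, "y": 0, "z": 0.8, "ax": 0, "ay": 0, "az": 0}]}}

```text
clock: 5.05
position: [623.1, -223.3, 2.2]
ee_rot: [-0.701, 0.713, 0.002, -0.001]
contact_force: [-0.7, 0.1, -0.0]
gripper_width: 85.1
grasp_force: 0.0
```

Call:
{"name": "send_rows", "arguments": {"targets": [{"gripper": 1, "x": 0, "y": 0, "z": 0, "ax": 0, "ay": 0, "az": 0}, {"gripper": 1, "x": 0, "y": 0, "z": 0, "ax": 0, "ay": 0, "az": 0}, {"gripper": 1, "x": 0, "y": 0, "z": 0, "ax": 0, "ay": 0, "az": 0}, {"gripper": 1, "x": 0, "y": 0, "z": 0, "ax": 0, "ay": 0, "az": 0}, {"gripper": 1, "x": 0, "y": 0, "z": 0, "ax": 0, "ay": 0, "az": 0}]}}

```text
clock: 5.47
position: [625.2, -223.9, 6.6]
ee_rot: [-0.702, 0.713, -0.001, 0.001]
contact_force: [-1.9, 1.8, 5.7]
gripper_width: 47.8
grasp_force: 63.7
```

Call:
{"name": "send_rows", "arguments": {"targets": [{"gripper": 1, "x": 0, "y": 0, "z": 0, "ax": 0, "ay": 0, "az": 0}, {"gripper": 1, "x": 0, "y": 0, "z": 0, "ax": 0, "ay": 0, "az": 0}, {"gripper": 1, "x": 0, "y": 0, "z": 0, "ax": 0, "ay": 0, "az": 0}]}}

```text
clock: 5.72
position: [625.2, -223.8, 6.6]
ee_rot: [-0.702, 0.713, -0.001, 0.001]
contact_force: [-2.1, 1.3, 7.0]
gripper_width: 48.2
grasp_force: 63.8
```

Call:
{"name": "send_rows", "arguments": {"targets": [{"gripper": -1, "x": 0, "y": 0, "z": 0, "ax": 0, "ay": 0, "az": 0}, {"gripper": -1, "x": 0, "y": 0, "z": 0, "ax": 0, "ay": 0, "az": 0}, {"gripper": -1, "x": 0, "y": 0, "z": 0, "ax": 0, "ay": 0, "az": 0}, {"gripper": -1, "x": 0, "y": 0, "z": -0.3, "ax": 0, "ay": 0, "az": 0}, {"gripper": -1, "x": 0, "y": 0, "z": -0.3, "ax": 0, "ay": 0, "az": 0}]}}

```text
clock: 6.13
position: [624.4, -223.7, 10.2]
ee_rot: [-0.701, 0.713, 0.0, -0.0]
contact_force: [-0.5, 0.1, -0.4]
gripper_width: 85.4
grasp_force: 0.0
```

Call:
{"name": "send_rows", "arguments": {"targets": [{"gripper": 1, "x": 0, "y": 0, "z": 0, "ax": 0, "ay": 0, "az": 0}, {"gripper": 1, "x": 0, "y": 0, "z": 0, "ax": 0, "ay": 0, "az": 0}, {"gripper": 1, "x": 0, "y": 0, "z": 0, "ax": 0, "ay": 0, "az": 0}, {"gripper": 1, "x": 0, "y": 0, "z": 0, "ax": 0, "ay": 0, "az": 0}, {"gripper": 1, "x": 0, "y": 0, "z": 0, "ax": 0, "ay": 0, "az": 0}]}}

```text
clock: 6.55
position: [624.9, -223.7, 11.1]
ee_rot: [-0.702, 0.713, -0.001, 0.0]
contact_force: [-0.3, 1.3, 4.2]
gripper_width: 46.9
grasp_force: 60.8
```

Call:
{"name": "send_rows", "arguments": {"targets": [{"gripper": 1, "x": 0, "y": 0, "z": 0, "ax": 0, "ay": 0, "az": 0}, {"gripper": 1, "x": 0, "y": 0, "z": 0, "ax": 0, "ay": 0, "az": 0}]}}

```text
clock: 6.72
position: [624.9, -223.7, 11.1]
ee_rot: [-0.702, 0.713, -0.001, 0.0]
contact_force: [-0.5, 1.0, 4.5]
gripper_width: 46.8
grasp_force: 61.0
```

Call:
{"name": "send_rows", "arguments": {"targets": [{"gripper": 1, "x": 0, "y": 0, "z": -1, "ax": 0, "ay": 0, "az": 0}, {"gripper": 1, "x": 0, "y": 0, "z": -3, "ax": 0, "ay": 0, "az": 0}, {"gripper": 1, "x": 0, "y": 0, "z": -4.1, "ax": 0, "ay": 0, "az": 0}, {"gripper": 1, "x": 0, "y": 0, "z": -4.1, "ax": 0, "ay": 0, "az": 0}, {"gripper": 1, "x": 0, "y": 0, "z": -4.1, "ax": 0, "ay": 0, "az": 0}]}}

```text
clock: 7.13
position: [622.3, -223.1, 172.2]
ee_rot: [-0.701, 0.713, 0.003, -0.001]
contact_force: [1.5, 0.4, -5.2]
gripper_width: 46.4
grasp_force: 63.6
```

Call:
{"name": "send_rows", "arguments": {"targets": [{"gripper": 1, "x": 0, "y": 0, "z": -3, "ax": 0, "ay": 0, "az": 0}, {"gripper": 1, "x": -1, "y": 0.2, "z": -1, "ax": 0, "ay": 0, "az": 0}, {"gripper": 1, "x": -2, "y": 0.2, "z": 0, "ax": 0, "ay": 0, "az": 0}, {"gripper": 1, "x": -3, "y": 0.2, "z": 0, "ax": 0, "ay": 0, "az": 0}, {"gripper": 1, "x": -3.8, "y": 0.2, "z": 0, "ax": 0, "ay": 0, "az": 0}]}}

```text
clock: 7.55
position: [615.3, -125.2, 209.8]
ee_rot: [-0.7, 0.714, 0.003, -0.002]
contact_force: [0.7, 0.5, -7.0]
gripper_width: 46.7
grasp_force: 63.6
```

Call:
{"name": "send_rows", "arguments": {"targets": [{"gripper": 1, "x": -3.8, "y": 0.2, "z": 0, "ax": 0, "ay": 0, "az": 0}, {"gripper": 1, "x": -3.8, "y": 0.2, "z": 0, "ax": 0, "ay": 0, "az": 0}, {"gripper": 1, "x": -3.8, "y": 0.2, "z": 0, "ax": 0, "ay": 0, "az": 0}, {"gripper": 1, "x": -3.8, "y": 0.2, "z": 0, "ax": 0, "ay": 0, "az": 0}, {"gripper": 1, "x": -3.8, "y": 0.2, "z": 0, "ax": 0, "ay": 0, "az": 0}]}}

```text
clock: 7.97
position: [608.1, 66.6, 209.8]
ee_rot: [-0.701, 0.713, 0.002, -0.003]
contact_force: [1.0, 0.2, -6.7]
gripper_width: 46.5
grasp_force: 63.6
```

Call:
{"name": "send_rows", "arguments": {"targets": [{"gripper": 1, "x": -3.8, "y": 0.2, "z": 0, "ax": 0, "ay": 0, "az": 0}, {"gripper": 1, "x": -3.8, "y": 0.2, "z": 0, "ax": 0, "ay": 0, "az": 0}, {"gripper": 1, "x": -3.8, "y": 0.2, "z": 0, "ax": 0, "ay": 0, "az": 0}, {"gripper": 1, "x": -3.8, "y": 0.2, "z": 0, "ax": 0, "ay": 0, "az": 0}, {"gripper": 1, "x": -3.8, "y": 0.2, "z": 0, "ax": 0, "ay": 0, "az": 0}]}}

```text
clock: 8.38
position: [601.1, 256.2, 209.5]
ee_rot: [-0.701, 0.713, 0.002, -0.003]
contact_force: [0.9, 0.1, -6.4]
gripper_width: 46.8
grasp_force: 63.6
```

Call:
{"name": "send_rows", "arguments": {"targets": [{"gripper": 1, "x": -3.5, "y": 0, "z": 0, "ax": 0, "ay": 0, "az": 0}, {"gripper": 1, "x": -2.5, "y": 0, "z": 0, "ax": 0, "ay": 0, "az": 0}, {"gripper": 1, "x": -1.5, "y": 0, "z": 0, "ax": 0, "ay": 0, "az": 0}, {"gripper": 1, "x": -0.5, "y": 0, "z": 0, "ax": 0, "ay": 0, "az": 0}, {"gripper": 1, "x": 0, "y": 0, "z": 0, "ax": 0, "ay": 0, "az": 0}]}}

```text
clock: 8.8
position: [603.7, 335.4, 210.2]
ee_rot: [-0.702, 0.712, 0.001, -0.003]
contact_force: [0.3, -0.7, -6.3]
gripper_width: 46.6
grasp_force: 63.6
```

Run:
```python
from h import *
s=arm.read_state(); print(s['position'],s['ee_rot'],s['contact_force'],s['gripper_width'],s['grasp_force'])
m,im,d=grab('wrist'); 
o=rectify(m,im,(603,245),101,80,fish=True)
for t in (75,90,100):
    for r in slab(o,(603,245),80,.5,thr=t): print(t,np.round(r[:5],1))
cv2.imwrite('pics/w3.png',np.hstack([cv2.resize(o,None,fx=1.2,fy=1.2), np.zeros((384,10,3),np.uint8), cv2.resize(im,(400,384))])[...,::-1])
```

```text
[603.65570611 335.3635747  210.17008498] [-0.70189321  0.7122766   0.00073755 -0.00272464] [ 0.34566165 -0.68145826 -6.27193443] 46.62727415344274 63.61093282699585
```

View pics/w3.png

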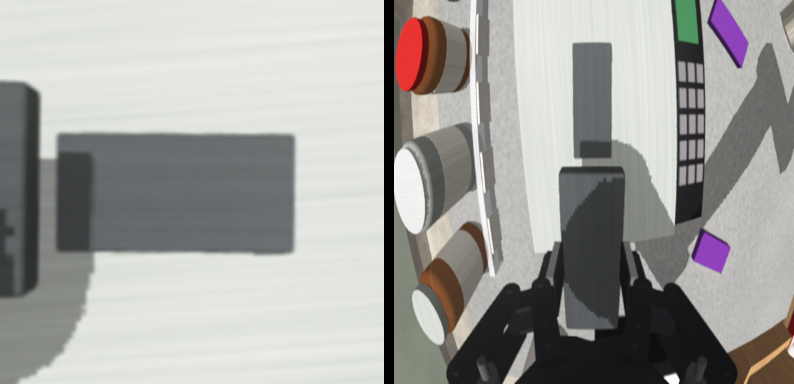

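Run:
```python
from h import *
s=arm.read_state(); p=s['position']
m,im,d=grab('wrist'); 
o=rectify(m,im,p[:2],p[2]+4.9,80,fish=True)
o2=rectify(m,im,p[:2],p[2]-11.1,80,fish=True)
cv2.imwrite('pics/w4.png',np.hstack([cv2.resize(x,None,fx=1.2,fy=1.2) for x in (o,o2)])[...,::-1])
```

```text
(no output)
```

View pics/w4.png

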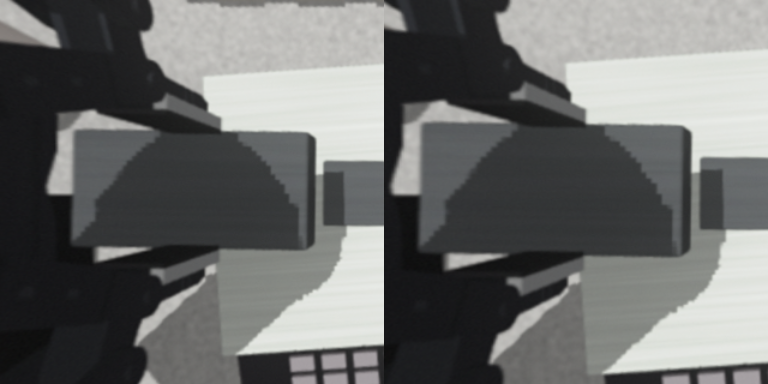

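Call:
{"name": "send_rows", "arguments": {"targets": [{"gripper": 1, "x": 1.5, "y": 0.02, "z": 0, "ax": 0, "ay": 0, "az": -0.3}, {"gripper": 1, "x": 2.5, "y": 0.02, "z": 0, "ax": 0, "ay": 0, "az": 0}, {"gripper": 1, "x": 2.5, "y": 0.02, "z": 0.5, "ax": 0, "ay": 0, "az": 0}, {"gripper": 1, "x": 1.43, "y": 0.02, "z": 1.5, "ax": 0, "ay": 0, "az": 0}, {"gripper": 1, "x": 0.5, "y": 0, "z": 2, "ax": 0, "ay": 0, "az": 0}]}}

```text
clock: 9.32
position: [604.2, 246.1, 175.7]
ee_rot: [-0.702, 0.712, -0.001, 0.002]
contact_force: [0.1, 0.6, -7.1]
gripper_width: 46.5
grasp_force: 63.7
```

Call:
{"name": "send_rows", "arguments": {"targets": [{"gripper": 1, "x": 0, "y": 0, "z": 2, "ax": 0, "ay": 0, "az": 0}, {"gripper": 1, "x": 0, "y": 0, "z": 1, "ax": 0, "ay": 0, "az": 0}, {"gripper": 1, "x": 0, "y": 0, "z": 0.5, "ax": 0, "ay": 0, "az": 0}, {"gripper": 1, "x": 0, "y": 0, "z": 0, "ax": 0, "ay": 0, "az": 0}, {"gripper": 1, "x": 0, "y": 0, "z": 0, "ax": 0, "ay": 0, "az": 0}]}}

```text
clock: 9.73
position: [604.2, 250.4, 139.3]
ee_rot: [-0.703, 0.711, -0.0, 0.001]
contact_force: [0.1, -0.1, -5.7]
gripper_width: 46.7
grasp_force: 63.7
```

Run:
```python
from h import *
s=arm.read_state(); p=s['position'];print(p,s['ee_rot'],s['contact_force'])
m,im,d=grab('wrist'); 
o=rectify(m,im,p[:2],p[2]+3.5,80,fish=True)
o2=rectify(m,im,p[:2],101,80,fish=True)
cv2.imwrite('pics/w5.png',np.hstack([cv2.resize(x,None,fx=1.2,fy=1.2) for x in (o,o2)])[...,::-1])
```

```text
[604.23313287 250.36431021 139.26558373] [-7.03357919e-01  7.10835433e-01 -4.23063695e-04  6.67131529e-04] [ 0.09055292 -0.0691744  -5.68256292]
```

View pics/w5.png

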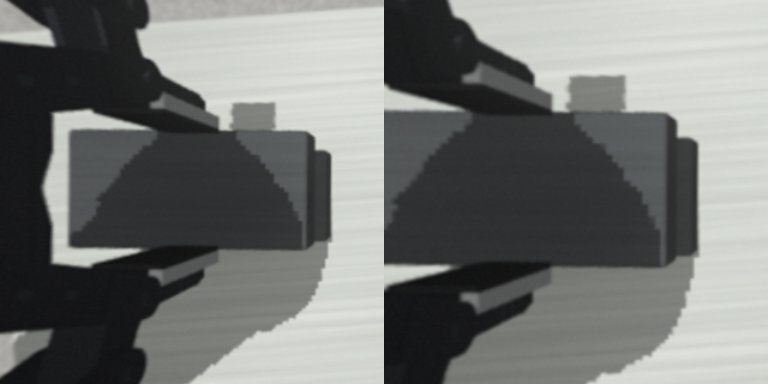

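Call:
{"name": "send_rows", "arguments": {"targets": [{"gripper": 1, "x": 0.2, "y": 0.3, "z": 0.6, "ax": 0, "ay": 0, "az": 0}, {"gripper": 1, "x": 0, "y": 0, "z": 0.6, "ax": 0, "ay": 0, "az": 0}, {"gripper": 1, "x": 0, "y": 0, "z": 0.4, "ax": 0, "ay": 0, "az": 0}, {"gripper": 1, "x": 0, "y": 0, "z": 0.2, "ax": 0, "ay": 0, "az": 0}, {"gripper": 1, "x": 0, "y": 0, "z": 0, "ax": 0, "ay": 0, "az": 0}]}}

```text
clock: 10.2
position: [600.1, 248.3, 119.4]
ee_rot: [-0.703, 0.711, 0.0, -0.001]
contact_force: [0.0, 0.3, -5.8]
gripper_width: 46.5
grasp_force: 63.6
```

Run:
```python
from h import *
s=arm.read_state(); p=s['position'];print(p,s['ee_rot'],s['contact_force'])
m,im,d=grab('wrist'); 
o=rectify(m,im,p[:2],p[2]+3.5,80,fish=True)
o2=rectify(m,im,p[:2],101,80,fish=True)
# columns profile at right end, rows profile
for nm,x in (('held',o),('on',o2)):
    g=cv2.GaussianBlur(x.max(2),(0,0),1).astype(int)
    print(nm,'cols@row220..',[(c,int(g[165,c])) for c in range(245,285,2)])
g=cv2.GaussianBlur(o.max(2),(0,0),1).astype(int)
print('held rows',[(r,int(g[r,248])) for r in list(range(100,116,2))+list(range(196,220,2))])
c=262; g=cv2.GaussianBlur(o2.max(2),(0,0),1).astype(int)
print('on rows',[(r,int(g[r,c])) for r in list(range(100,130,2))+list(range(200,226,2))])
cv2.imwrite('pics/w6.png',np.hstack([cv2.resize(x,None,fx=1.2,fy=1.2) for x in (o,o2)])[...,::-1])
```

```text
[600.09370868 248.32217911 119.38838614] [-7.03378912e-01  7.10814652e-01  1.50365975e-04 -7.83468430e-04] [ 0.03828343  0.30033408 -5.75196968]
held cols@row220.. [(245, 86), (247, 86), (249, 87), (251, 87), (253, 82), (255, 65), (257, 48), (259, 46), (261, 47), (263, 47), (265, 57), (267, 99), (269, 127), (271, 168), (273, 205), (275, 209), (277, 208), (279, 208), (281, 208), (283, 208)]
on cols@row220.. [(245, 59), (247, 47), (249, 46), (251, 47), (253, 48), (255, 49), (257, 72), (259, 114), (261, 131), (263, 171), (265, 206), (267, 210), (269, 210), (271, 210), (273, 210), (275, 209), (277, 210), (279, 210), (281, 209), (283, 209)]
held rows [(100, 210), (102, 208), (104, 207), (106, 202), (108, 165), (110, 105), (112, 92), (114, 92), (196, 58), (198, 55), (200, 55), (202, 55), (204, 54), (206, 56), (208, 83), (210, 117), (212, 121), (214, 121), (216, 123), (218, 123)]
on rows [(100, 205), (102, 208), (104, 207), (106, 203), (108, 203), (110, 205), (112, 206), (114, 208), (116, 204), (118, 178), (120, 163), (122, 161), (124, 164), (126, 166), (128, 164), (200, 151), (202, 151), (204, 151), (206, 153), (208, 158), (210, 181), (212, 201), (214, 205), (216, 206), (218, 206), (220, 205), (222, 206), (224, 208)]
```

View pics/w6.png

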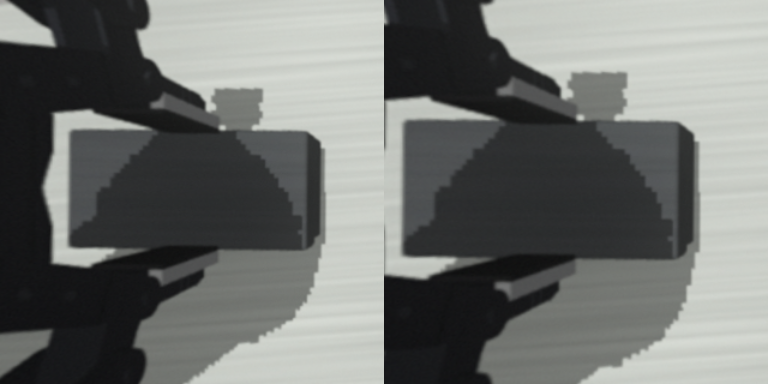

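Call:
{"name": "send_rows", "arguments": {"targets": [{"gripper": 1, "x": 0, "y": -0.12, "z": 0.1, "ax": 0, "ay": 0, "az": 0}, {"gripper": 1, "x": 0, "y": 0, "z": 0.1, "ax": 0, "ay": 0, "az": 0}, {"gripper": 1, "x": 0, "y": 0, "z": 0.1, "ax": 0, "ay": 0, "az": 0}, {"gripper": 1, "x": 0, "y": 0, "z": 0, "ax": 0, "ay": 0, "az": 0}, {"gripper": 1, "x": 0, "y": 0, "z": 0, "ax": 0, "ay": 0, "az": 0}]}}

```text
clock: 10.67
position: [601.7, 248.4, 117.2]
ee_rot: [-0.703, 0.711, 0.0, -0.0]
contact_force: [-0.2, 0.1, -5.8]
gripper_width: 46.5
grasp_force: 63.6
```

Call:
{"name": "send_rows", "arguments": {"targets": [{"gripper": 1, "x": 0, "y": 0, "z": 0.1, "ax": 0, "ay": 0, "az": 0}, {"gripper": 1, "x": 0, "y": 0, "z": 0, "ax": 0, "ay": 0, "az": 0}]}}

```text
clock: 10.83
position: [601.7, 248.4, 116.2]
ee_rot: [-0.703, 0.711, 0.0, -0.0]
contact_force: [-0.9, -0.4, -6.6]
gripper_width: 46.7
grasp_force: 63.6
```

Call:
{"name": "send_rows", "arguments": {"targets": [{"gripper": 1, "x": 0, "y": 0, "z": 0.1, "ax": 0, "ay": 0, "az": 0}, {"gripper": 1, "x": 0, "y": 0, "z": 0.05, "ax": 0, "ay": 0, "az": 0}]}}

```text
clock: 11.0
position: [601.7, 248.4, 114.7]
ee_rot: [-0.703, 0.711, 0.0, -0.0]
contact_force: [-0.2, 0.1, -6.0]
gripper_width: 46.5
grasp_force: 63.6
```

Call:
{"name": "send_rows", "arguments": {"targets": [{"gripper": 1, "x": 0, "y": 0, "z": 0.1, "ax": 0, "ay": 0, "az": 0}, {"gripper": 1, "x": 0, "y": 0, "z": 0.0, "ax": 0, "ay": 0, "az": 0}]}}

```text
clock: 11.17
position: [601.6, 248.4, 113.5]
ee_rot: [-0.703, 0.711, 0.0, -0.0]
contact_force: [0.2, -0.6, -6.0]
gripper_width: 46.4
grasp_force: 63.6
```

Call:
{"name": "send_rows", "arguments": {"targets": [{"gripper": 1, "x": 0, "y": 0, "z": 0.08, "ax": 0, "ay": 0, "az": 0}, {"gripper": 1, "x": 0, "y": 0, "z": 0.0, "ax": 0, "ay": 0, "az": 0}]}}

```text
clock: 11.33
position: [601.6, 248.4, 112.8]
ee_rot: [-0.703, 0.711, 0.0, -0.0]
contact_force: [0.1, -0.3, -6.5]
gripper_width: 46.6
grasp_force: 63.6
```

Call:
{"name": "send_rows", "arguments": {"targets": [{"gripper": 1, "x": 0, "y": 0, "z": 0.08, "ax": 0, "ay": 0, "az": 0}, {"gripper": 1, "x": 0, "y": 0, "z": 0.0, "ax": 0, "ay": 0, "az": 0}]}}

```text
clock: 11.5
position: [601.8, 248.4, 112.4]
ee_rot: [-0.703, 0.711, -0.0, 0.0]
contact_force: [-0.0, 0.1, -5.8]
gripper_width: 46.4
grasp_force: 63.8
```

Call:
{"name": "send_rows", "arguments": {"targets": [{"gripper": 1, "x": 0, "y": 0, "z": 0.08, "ax": 0, "ay": 0, "az": 0}, {"gripper": 1, "x": 0, "y": 0, "z": 0.0, "ax": 0, "ay": 0, "az": 0}]}}

```text
clock: 11.67
position: [601.8, 248.5, 112.2]
ee_rot: [-0.703, 0.711, -0.0, 0.0]
contact_force: [-1.8, 0.0, -1.9]
gripper_width: 46.5
grasp_force: 64.6
```

Call:
{"name": "send_rows", "arguments": {"targets": [{"gripper": 1, "x": 0, "y": 0, "z": 0.05, "ax": 0, "ay": 0, "az": 0}, {"gripper": 1, "x": 0, "y": 0, "z": 0.0, "ax": 0, "ay": 0, "az": 0}]}}

```text
clock: 11.83
position: [601.9, 248.5, 112.2]
ee_rot: [-0.703, 0.711, -0.0, 0.0]
contact_force: [-3.1, -1.1, 2.7]
gripper_width: 46.7
grasp_force: 65.3
```

Call:
{"name": "send_rows", "arguments": {"targets": [{"gripper": -1, "x": 0, "y": 0, "z": 0, "ax": 0, "ay": 0, "az": 0}, {"gripper": -1, "x": 0, "y": 0, "z": 0, "ax": 0, "ay": 0, "az": 0}, {"gripper": -1, "x": 0, "y": 0, "z": 0, "ax": 0, "ay": 0, "az": 0}, {"gripper": -1, "x": 0, "y": 0, "z": 0, "ax": 0, "ay": 0, "az": 0}, {"gripper": -1, "x": 0, "y": 0, "z": -0.5, "ax": 0, "ay": 0, "az": 0}]}}

```text
clock: 12.25
position: [601.5, 248.2, 115.2]
ee_rot: [-0.703, 0.711, 0.0, -0.001]
contact_force: [-0.1, -0.6, -0.5]
gripper_width: 85.8
grasp_force: 0.0
```

Call:
{"name": "send_rows", "arguments": {"targets": [{"gripper": -1, "x": 0, "y": 0, "z": -2, "ax": 0, "ay": 0, "az": 0}, {"gripper": -1, "x": 0, "y": 0, "z": -3, "ax": 0, "ay": 0, "az": 0}, {"gripper": -1, "x": 0, "y": 0, "z": -3, "ax": 0, "ay": 0, "az": 0}, {"gripper": -1, "x": -2, "y": 0, "z": -2, "ax": 0, "ay": 0, "az": 0}, {"gripper": -1, "x": -3, "y": 0, "z": 0, "ax": 0, "ay": 0, "az": 0}]}}

```text
clock: 12.67
position: [605.2, 298.2, 223.7]
ee_rot: [-0.702, 0.712, -0.002, 0.006]
contact_force: [0.9, 0.3, 0.4]
gripper_width: 85.4
grasp_force: 0.0
```

Call:
{"name": "send_rows", "arguments": {"targets": [{"gripper": -1, "x": -3, "y": 0, "z": 0, "ax": 0, "ay": 0, "az": 0}, {"gripper": -1, "x": -1, "y": 0, "z": 0, "ax": 0, "ay": 0, "az": 0}, {"gripper": -1, "x": 0, "y": 0, "z": 0, "ax": 0, "ay": 0, "az": 0}]}}

```text
clock: 12.92
position: [602.5, 340.9, 215.6]
ee_rot: [-0.704, 0.71, 0.0, 0.0]
contact_force: [0.6, 0.2, -0.3]
gripper_width: 85.2
grasp_force: 0.0
```

Run:
```python
from h import *
s=arm.read_state(); p=s['position'];print(p,s['ee_rot'],s['contact_force'],s['joints'])
m,im,d=grab('wrist'); 
o=rectify(m,im,(602,250),117,80,fish=True)
o2=rectify(m,im,(602,250),101,80,fish=True)
for x in (o,o2):
    for t in (90,110,125):
        for r in slab(x,(602,250),80,.5,thr=t): print(t,np.round(r[:5],1))
cv2.imwrite('pics/w7.png',np.hstack([cv2.resize(x,None,fx=1.2,fy=1.2) for x in (o,o2)])[...,::-1])
```

```text
[602.46255225 340.91106274 215.6250438 ] [-7.04319568e-01  7.09883002e-01  1.66329400e-05  2.61254590e-04] [ 0.64584774  0.20974578 -0.2772527 ] [ 7.47867248e-01  5.09698974e-01  1.70457353e-01 -5.38785591e-05
 -1.23103361e+00 -7.55717210e-01]
110 [602.8 251.5   0.   48.5  99. ]
125 [575.  265.8   0.  105.  128.5]
110 [602.5 251.    0.   52.  106. ]
125 [575.8 263.8   0.  106.5 132.5]
```

View pics/w7.png

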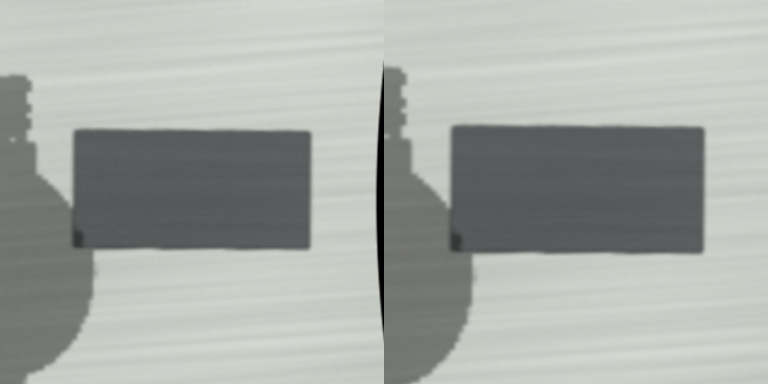

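Call:
{"name": "send_rows", "arguments": {"targets": [{"gripper": -1, "x": 2, "y": 1.25, "z": 0, "ax": 0, "ay": 0, "az": 0}, {"gripper": -1, "x": 3.7, "y": 1.25, "z": 0, "ax": 0, "ay": 0, "az": 0}, {"gripper": -1, "x": 3.7, "y": 1.25, "z": 0, "ax": 0, "ay": 0, "az": 0}, {"gripper": -1, "x": 3.7, "y": 1.25, "z": 0, "ax": 0, "ay": 0, "az": 0}, {"gripper": -1, "x": 3.7, "y": 1.25, "z": 0, "ax": 0, "ay": 0, "az": 0}]}}

```text
clock: 13.38
position: [537.3, 168.2, 216.0]
ee_rot: [-0.703, 0.711, -0.0, -0.0]
contact_force: [0.0, -0.2, 1.0]
gripper_width: 85.3
grasp_force: 0.0
```

Call:
{"name": "send_rows", "arguments": {"targets": [{"gripper": -1, "x": 3.7, "y": 1.25, "z": 0, "ax": 0, "ay": 0, "az": 0}, {"gripper": -1, "x": 3.7, "y": 1.25, "z": 0, "ax": 0, "ay": 0, "az": 0}, {"gripper": -1, "x": 3.7, "y": 1.25, "z": 0, "ax": 0, "ay": 0, "az": 0}, {"gripper": -1, "x": 3.7, "y": 1.25, "z": 0, "ax": 0, "ay": 0, "az": 0}, {"gripper": -1, "x": 3.7, "y": 1.25, "z": 0, "ax": 0, "ay": 0, "az": 0}]}}

```text
clock: 13.8
position: [472.3, -15.9, 216.3]
ee_rot: [-0.703, 0.711, -0.0, 0.0]
contact_force: [0.7, 0.0, 0.6]
gripper_width: 85.1
grasp_force: 0.0
```

Call:
{"name": "send_rows", "arguments": {"targets": [{"gripper": -1, "x": 3.7, "y": 1.25, "z": 0, "ax": 0, "ay": 0, "az": 0}, {"gripper": -1, "x": 3.7, "y": 1.25, "z": 0, "ax": 0, "ay": 0, "az": 0}, {"gripper": -1, "x": 3.7, "y": 1.25, "z": 0, "ax": 0, "ay": 0, "az": 0}, {"gripper": -1, "x": 0.3, "y": 0, "z": 0, "ax": 0, "ay": 0, "az": -6}, {"gripper": -1, "x": 0, "y": 0, "z": 0, "ax": 0, "ay": 0, "az": -5.95}]}}

```text
clock: 14.22
position: [433.3, -129.8, 216.2]
ee_rot: [0.773, -0.634, 0.0, 0.0]
contact_force: [-0.8, 0.5, 0.1]
gripper_width: 85.4
grasp_force: 0.0
```

Call:
{"name": "send_rows", "arguments": {"targets": [{"gripper": -1, "x": 0, "y": 0, "z": 0, "ax": 0, "ay": 0, "az": 0}]}}

```text
clock: 14.3
position: [434.0, -128.5, 216.2]
ee_rot: [0.773, -0.634, 0.0, -0.0]
contact_force: [-0.3, -0.1, -0.4]
gripper_width: 85.4
grasp_force: 0.0
```

Run:
```python
from h import *
s=arm.read_state(); p=s['position'];print(p,s['ee_rot'],s['contact_force'],s['joints'])
m,im,d=grab('wrist'); print(np.array(m['cam_to_world'])[:3,3]); np.savez('w8.npz',im=im,d=d,T=m['cam_to_world'])
c=(452,-205)
for z in (16,66):
    o=rectify(m,im,c,z,80,fish=True)
    for t in (60,70,80,90,100):
        for r in slab(o,c,80,.5,thr=t): print(z,t,np.round(r[:5],1))
# depth: fisheye rays, depth along axis
h,w=d.shape;u,v=np.meshgrid(np.arange(w),np.arange(h));a=(u-m['cx'])/m['fx'];b=(v-m['cy'])/m['fy'];r=np.hypot(a,b)
k=np.tan(r)/np.maximum(r,1e-9);P=np.stack([a*k*d,b*k*d,d],-1)@np.array(m['cam_to_world'])[:3,:3].T+np.array(m['cam_to_world'])[:3,3]
q=P[(d>0)&(abs(P[...,0]-452)<70)&(abs(P[...,1]+205)<75)]
for lo,hi in ((58,76),(50,80),(8,24)):
    b=q[(q[:,2]>lo)&(q[:,2]<hi)]; 
    if len(b)>20:
        print(lo,hi,len(b),np.median(b,0).round(1),[np.round(x,1) for x in cv2.minAreaRect(b[:,:2].astype(np.float32))])
```

```text
[ 434.04218605 -128.5270393   216.2382237 ] [ 7.73006362e-01 -6.34398223e-01  2.31982242e-04 -6.59057868e-05] [-0.25418307 -0.1135649  -0.43106246] [ 7.30591902e-02  1.00759329e-01 -4.16915939e-01  2.58088062e-04
 -1.05269403e+00  1.23149758e-01]
[ 450.82563727 -208.39834378  358.50924589]
16 100 [ 423.5 -186.7   11.3   93.6  140.9]
66 100 [ 421.2 -183.8   11.4   89.5  134.6]
58 76 1055 [ 450.1 -205.5   65.7] [array([ 449.9, -203.6]), array([12.1, 80.4]), np.float64(11.3)]
50 80 1055 [ 450.1 -205.5   65.7] [array([ 449.9, -203.6]), array([12.1, 80.4]), np.float64(11.3)]
8 24 2983 [ 451.2 -204.    15.6] [array([ 450.4, -204. ]), array([50.5, 98.8]), np.float64(11.9)]
```

Call:
{"name": "send_rows", "arguments": {"targets": [{"gripper": -1, "x": 2.6, "y": -0.1, "z": 0, "ax": 0, "ay": 0, "az": -0.2}, {"gripper": -1, "x": 2.6, "y": 0, "z": 0, "ax": 0, "ay": 0, "az": 0}, {"gripper": -1, "x": 2.0, "y": 0, "z": 1, "ax": 0, "ay": 0, "az": 0}, {"gripper": -1, "x": 0.5, "y": 0, "z": 2.5, "ax": 0, "ay": 0, "az": 0}, {"gripper": -1, "x": 0, "y": 0, "z": 3, "ax": 0, "ay": 0, "az": 0}]}}

```text
clock: 14.77
position: [453.2, -203.5, 151.8]
ee_rot: [0.773, -0.634, 0.002, -0.001]
contact_force: [0.4, -0.3, -0.5]
gripper_width: 85.4
grasp_force: 0.0
```

Call:
{"name": "send_rows", "arguments": {"targets": [{"gripper": -1, "x": 0, "y": 0, "z": 3, "ax": 0, "ay": 0, "az": 0}, {"gripper": -1, "x": 0, "y": 0, "z": 1.5, "ax": 0, "ay": 0, "az": 0}, {"gripper": -1, "x": 0, "y": 0, "z": 0, "ax": 0, "ay": 0, "az": 0}, {"gripper": -1, "x": 0, "y": 0, "z": 0, "ax": 0, "ay": 0, "az": 0}]}}

```text
clock: 15.1
position: [451.4, -202.1, 105.7]
ee_rot: [0.774, -0.633, -0.001, 0.001]
contact_force: [-0.4, -0.4, 1.3]
gripper_width: 85.4
grasp_force: 0.0
```

Call:
{"name": "send_rows", "arguments": {"targets": [{"gripper": -1, "x": 0.14, "y": 0.15, "z": 2, "ax": 0, "ay": 0, "az": 0}, {"gripper": -1, "x": 0, "y": 0, "z": 2, "ax": 0, "ay": 0, "az": 0}, {"gripper": -1, "x": 0, "y": 0, "z": 1.6, "ax": 0, "ay": 0, "az": 0}, {"gripper": -1, "x": 0, "y": 0, "z": 0.8, "ax": 0, "ay": 0, "az": 0}, {"gripper": -1, "x": 0, "y": 0, "z": 0, "ax": 0, "ay": 0, "az": 0}]}}

```text
clock: 15.52
position: [450.4, -203.6, 41.8]
ee_rot: [0.775, -0.633, -0.0, 0.0]
contact_force: [-0.1, 0.3, -0.1]
gripper_width: 85.6
grasp_force: 0.0
```

Call:
{"name": "send_rows", "arguments": {"targets": [{"gripper": 1, "x": 0, "y": 0, "z": 0, "ax": 0, "ay": 0, "az": 0}, {"gripper": 1, "x": 0, "y": 0, "z": 0, "ax": 0, "ay": 0, "az": 0}, {"gripper": 1, "x": 0, "y": 0, "z": 0, "ax": 0, "ay": 0, "az": 0}, {"gripper": 1, "x": 0, "y": 0, "z": 0, "ax": 0, "ay": 0, "az": 0}, {"gripper": 1, "x": 0, "y": 0, "z": 0, "ax": 0, "ay": 0, "az": 0}]}}

```text
clock: 15.93
position: [450.7, -203.8, 42.6]
ee_rot: [0.775, -0.632, 0.001, -0.0]
contact_force: [0.4, 0.3, 0.7]
gripper_width: 25.6
grasp_force: 0.0
```

Call:
{"name": "send_rows", "arguments": {"targets": [{"gripper": 1, "x": 0, "y": 0, "z": 0, "ax": 0, "ay": 0, "az": 0}, {"gripper": 1, "x": 0, "y": 0, "z": 0, "ax": 0, "ay": 0, "az": 0}, {"gripper": 1, "x": 0, "y": 0, "z": 0, "ax": 0, "ay": 0, "az": 0}, {"gripper": 1, "x": 0, "y": 0, "z": 0, "ax": 0, "ay": 0, "az": 0}, {"gripper": 1, "x": 0, "y": 0, "z": 0, "ax": 0, "ay": 0, "az": 0}]}}

```text
clock: 16.35
position: [449.6, -203.9, 42.2]
ee_rot: [0.775, -0.633, -0.0, 0.0]
contact_force: [-3.0, -1.4, 5.8]
gripper_width: 10.6
grasp_force: 60.3
```

Call:
{"name": "send_rows", "arguments": {"targets": [{"gripper": 1, "x": 0, "y": 0, "z": -0.5, "ax": 0, "ay": 0, "az": 0}, {"gripper": 1, "x": 0, "y": 0, "z": -1.5, "ax": 0, "ay": 0, "az": 0}, {"gripper": 1, "x": 0, "y": 0, "z": -2.5, "ax": 0, "ay": 0, "az": 0}, {"gripper": 1, "x": 0, "y": 0, "z": -3.5, "ax": 0, "ay": 0, "az": 0}, {"gripper": 1, "x": 0, "y": 0, "z": -3.5, "ax": 0, "ay": 0, "az": 0}]}}

```text
clock: 16.77
position: [448.6, -203.1, 156.0]
ee_rot: [0.774, -0.633, -0.003, 0.001]
contact_force: [2.0, 0.2, -7.0]
gripper_width: 10.9
grasp_force: 59.0
```

Call:
{"name": "send_rows", "arguments": {"targets": [{"gripper": 1, "x": 0, "y": 0, "z": -3.5, "ax": 0, "ay": 0, "az": 3}, {"gripper": 1, "x": 0, "y": 0, "z": -3, "ax": 0, "ay": 0, "az": 3}, {"gripper": 1, "x": 0, "y": 0, "z": -2, "ax": 0, "ay": 0, "az": 3}, {"gripper": 1, "x": 0, "y": 0, "z": -1, "ax": 0, "ay": 0, "az": 2.7}, {"gripper": 1, "x": 0, "y": 0, "z": 0, "ax": 0, "ay": 0, "az": 0}]}}

```text
clock: 17.18
position: [451.1, -203.5, 253.5]
ee_rot: [-0.706, 0.708, -0.001, 0.002]
contact_force: [0.2, -0.3, -6.2]
gripper_width: 10.8
grasp_force: 59.1
```

Call:
{"name": "send_rows", "arguments": {"targets": [{"gripper": 1, "x": 0, "y": 0, "z": 0, "ax": 0, "ay": 0, "az": 0}, {"gripper": 1, "x": 0, "y": 0, "z": 0, "ax": 0, "ay": 0, "az": 0}]}}

```text
clock: 17.35
position: [449.0, -203.1, 249.5]
ee_rot: [-0.706, 0.708, 0.002, -0.001]
contact_force: [-0.6, 0.6, -6.0]
gripper_width: 10.9
grasp_force: 59.0
```

Call:
{"name": "send_rows", "arguments": {"targets": [{"gripper": 1, "x": -1, "y": -0.2, "z": 0, "ax": 0, "ay": 0, "az": 0.2}, {"gripper": 1, "x": -2, "y": -0.6, "z": 0, "ax": 0, "ay": 0, "az": 0}, {"gripper": 1, "x": -3, "y": -0.9, "z": 0, "ax": 0, "ay": 0, "az": 0}, {"gripper": 1, "x": -3.7, "y": -1, "z": 0, "ax": 0, "ay": 0, "az": 0}, {"gripper": 1, "x": -3.7, "y": -1, "z": 0, "ax": 0, "ay": 0, "az": 0}]}}

```text
clock: 17.77
position: [487.2, -68.9, 249.8]
ee_rot: [-0.704, 0.71, 0.001, -0.001]
contact_force: [1.5, -0.2, -6.7]
gripper_width: 11.0
grasp_force: 59.0
```

Call:
{"name": "send_rows", "arguments": {"targets": [{"gripper": 1, "x": -3.7, "y": -1, "z": 0, "ax": 0, "ay": 0, "az": 0}, {"gripper": 1, "x": -3.7, "y": -1, "z": 0, "ax": 0, "ay": 0, "az": 0}, {"gripper": 1, "x": -3.7, "y": -1, "z": 0, "ax": 0, "ay": 0, "az": 0}, {"gripper": 1, "x": -3.7, "y": -1, "z": 0, "ax": 0, "ay": 0, "az": 0}, {"gripper": 1, "x": -3.7, "y": -1, "z": 0, "ax": 0, "ay": 0, "az": 0}]}}

```text
clock: 18.18
position: [538.4, 116.4, 249.5]
ee_rot: [-0.705, 0.709, 0.001, -0.002]
contact_force: [1.9, -1.5, -6.1]
gripper_width: 10.8
grasp_force: 59.0
```

Call:
{"name": "send_rows", "arguments": {"targets": [{"gripper": 1, "x": -3.7, "y": -1, "z": 0, "ax": 0, "ay": 0, "az": 0}, {"gripper": 1, "x": -3.7, "y": -1, "z": 0, "ax": 0, "ay": 0, "az": 0}, {"gripper": 1, "x": -3.7, "y": -1, "z": 0, "ax": 0, "ay": 0, "az": 0}, {"gripper": 1, "x": -3.7, "y": -1, "z": 0, "ax": 0, "ay": 0, "az": 0}, {"gripper": 1, "x": -3.5, "y": -1, "z": 0, "ax": 0, "ay": 0, "az": 0}]}}

```text
clock: 18.6
position: [589.8, 299.3, 248.6]
ee_rot: [-0.705, 0.709, 0.001, -0.002]
contact_force: [0.1, 0.1, -6.4]
gripper_width: 10.8
grasp_force: 59.0
```

Call:
{"name": "send_rows", "arguments": {"targets": [{"gripper": 1, "x": -2.5, "y": -0.5, "z": 0, "ax": 0, "ay": 0, "az": 0}, {"gripper": 1, "x": -1.5, "y": 0, "z": 0, "ax": 0, "ay": 0, "az": 0}, {"gripper": 1, "x": -0.5, "y": 0, "z": 0, "ax": 0, "ay": 0, "az": 0}, {"gripper": 1, "x": 0, "y": 0, "z": 0, "ax": 0, "ay": 0, "az": 0}, {"gripper": 1, "x": 0, "y": 0, "z": 0, "ax": 0, "ay": 0, "az": 0}]}}

```text
clock: 19.02
position: [595.1, 341.4, 250.4]
ee_rot: [-0.705, 0.709, 0.0, -0.002]
contact_force: [-1.1, 0.1, -5.5]
gripper_width: 10.5
grasp_force: 59.0
```

```bash
cat >> h.py <<'E'
def wcloud(m,d):
    T=np.array(m['cam_to_world']);h,w=d.shape;u,v=np.meshgrid(np.arange(w),np.arange(h));a=(u-m['cx'])/m['fx'];b=(v-m['cy'])/m['fy'];r=np.hypot(a,b)
    k=np.tan(r)/np.maximum(r,1e-9);P=np.stack([a*k*d,b*k*d,d],-1)@T[:3,:3].T+T[:3,3]; P[d==0]=np.nan; return P
E
python3 - <<'E'
from h import *
s=arm.read_state(); p=s['position'];print(p,s['ee_rot'],s['contact_force'])
m,im,d=grab('wrist','w9.png'); P=wcloud(m,d); np.save('w9.npy',P)
def rep(n,c,hx,hy,lo,hi):
    b=P[(abs(P[...,0]-c[0])<hx)&(abs(P[...,1]-c[1])<hy)&(P[...,2]>lo)&(P[...,2]<hi)]
    if len(b)<20: print(n,len(b)); return
    A=np.c_[b[:,:2]-b[:,:2].mean(0),np.ones(len(b))]; f=np.linalg.lstsq(A,b[:,2],rcond=None)[0]
    print(n,len(b),np.percentile(b,[1,50,99],axis=0).round(1).tolist(),'slope deg',np.degrees(f[:2]).round(2),[np.round(x,1) for x in cv2.minAreaRect(b[:,:2].astype(np.float32))])
rep('pile',(603,251),50,70,111,125)
z0=p[2]-42
rep('base top',p[:2],40,70,z0+10,z0+24)
rep('bar',p[:2],20,60,z0+60,z0+72)
E
```

```text
[595.06399673 341.40855666 250.36083247] [-7.04907298e-01  7.09297038e-01  9.28118480e-05 -1.84482133e-03] [-1.13822608  0.06693804 -5.5083072 ]
pile 6175 [[579.0, 201.8, 114.9], [603.1, 250.2, 116.6], [627.8, 298.8, 118.3]] slope deg [ 0.13 -0.04] [array([603.4, 250.2]), array([100. ,  50.7]), np.float64(89.2)]
base top 6050 [[571.0, 291.4, 221.0], [593.4, 313.1, 223.8], [620.1, 350.3, 225.9]] slope deg [-0.66 -0.04] [array([595.6, 324.2]), array([66.3, 50.5]), np.float64(89.6)]
bar 4505 [[578.6, 301.7, 269.1], [596.4, 330.9, 273.7], [613.7, 379.5, 279.7]] slope deg [0.16 0.05] [array([594.2, 340.5]), array([36.5, 79.5]), np.float64(15.0)]
```

Call:
{"name": "send_rows", "arguments": {"targets": [{"gripper": 1, "x": 1, "y": -0.2, "z": 0, "ax": 0.4, "ay": 0, "az": 0.4}, {"gripper": 1, "x": 2.5, "y": -0.2, "z": 0, "ax": 0, "ay": 0, "az": 0}, {"gripper": 1, "x": 2.5, "y": -0.2, "z": 0, "ax": 0, "ay": 0, "az": 0}, {"gripper": 1, "x": 2, "y": -0.23, "z": 0, "ax": 0, "ay": 0, "az": 0}, {"gripper": 1, "x": 1.08, "y": 0, "z": 0.5, "ax": 0, "ay": 0, "az": 0}]}}

```text
clock: 19.48
position: [603.5, 247.3, 249.1]
ee_rot: [-0.701, 0.713, -0.003, 0.004]
contact_force: [-0.1, -0.1, -6.7]
gripper_width: 11.1
grasp_force: 59.1
```

Call:
{"name": "send_rows", "arguments": {"targets": [{"gripper": 1, "x": 0, "y": 0, "z": 1.5, "ax": 0, "ay": 0, "az": 0}, {"gripper": 1, "x": 0, "y": 0, "z": 2, "ax": 0, "ay": 0, "az": 0}, {"gripper": 1, "x": 0, "y": 0, "z": 1.5, "ax": 0, "ay": 0, "az": 0}, {"gripper": 1, "x": 0, "y": 0, "z": 0.5, "ax": 0, "ay": 0, "az": 0}, {"gripper": 1, "x": 0, "y": 0, "z": 0, "ax": 0, "ay": 0, "az": 0}]}}

```text
clock: 19.9
position: [602.3, 250.0, 190.3]
ee_rot: [-0.702, 0.712, -0.002, 0.001]
contact_force: [0.4, 0.5, -6.3]
gripper_width: 10.8
grasp_force: 59.0
```

Call:
{"name": "send_rows", "arguments": {"targets": [{"gripper": 1, "x": 0, "y": 0, "z": 0, "ax": 0, "ay": 0, "az": 0}, {"gripper": 1, "x": 0, "y": 0, "z": 0, "ax": 0, "ay": 0, "az": 0}, {"gripper": 1, "x": 0, "y": 0, "z": 0, "ax": 0, "ay": 0, "az": 0}]}}

```text
clock: 20.15
position: [604.0, 251.8, 193.6]
ee_rot: [-0.702, 0.712, -0.003, 0.004]
contact_force: [0.5, 0.0, -7.0]
gripper_width: 10.4
grasp_force: 59.0
```

```bash
cat >> h.py <<'E'
def look():
    s=arm.read_state(); p=s['position'];print(p,s['ee_rot'],s['contact_force'],s['gripper_width'])
    m,im,d=grab('wrist','w10.png'); P=wcloud(m,d)
    z0=p[2]-42.5
    for n,c,hx,hy,lo,hi in (('pile end',(603,200),40,40,111,z0-4),('base top',p[:2],40,60,z0+11,z0+22),('base under-ish end',p[:2],40,60,z0-4,z0+11)):
        b=P[(abs(P[...,0]-c[0])<hx)&(abs(P[...,1]-c[1])<hy)&(P[...,2]>lo)&(P[...,2]<hi)]
        if len(b)<20: print(n,len(b)); continue
        A=np.c_[b[:,:2]-b[:,:2].mean(0),np.ones(len(b))]; f=np.linalg.lstsq(A,b[:,2],rcond=None)[0]
        print(n,len(b),np.percentile(b,[1,50,99],axis=0).round(1).tolist(),'slope deg',np.degrees(f[:2]).round(2),[np.round(x,1) for x in cv2.minAreaRect(b[:,:2].astype(np.float32))])
E
python3 -c "
from h import *
look()"
```

```text
[604.03665254 251.81232783 193.59732492] [-0.70243095  0.71173511 -0.00289658  0.00393664] [ 0.47374059  0.02723122 -7.0027077 ] 10.376005664527048
pile end 831 [[578.4, 200.5, 114.3], [602.9, 204.4, 116.5], [627.3, 208.7, 118.0]] slope deg [0.17 4.51] [array([603.1, 204.5]), array([ 8.4, 50. ]), np.float64(89.3)]
base top 6023 [[580.2, 202.0, 163.7], [602.4, 223.9, 167.0], [629.3, 260.8, 168.6]] slope deg [0.04 0.26] [array([604.7, 235.2]), array([67.3, 50.7]), np.float64(89.0)]
base under-ish end 168 [[580.6, 201.6, 154.7], [604.3, 202.1, 158.5], [628.4, 202.6, 161.0]] slope deg [  -6.73 -567.99] [array([604.5, 202.2]), array([ 0.6, 49. ]), np.float64(89.1)]
```

Call:
{"name": "send_rows", "arguments": {"targets": [{"gripper": 1, "x": 0.14, "y": 0.15, "z": 0.5, "ax": 0, "ay": 0, "az": 0}, {"gripper": 1, "x": 0, "y": 0, "z": 0.6, "ax": 0, "ay": 0, "az": 0}, {"gripper": 1, "x": 0, "y": 0, "z": 0.4, "ax": 0, "ay": 0, "az": 0}, {"gripper": 1, "x": 0, "y": 0, "z": 0.3, "ax": 0, "ay": 0, "az": 0}, {"gripper": 1, "x": 0, "y": 0, "z": 0.1, "ax": 0, "ay": 0, "az": 0}]}}

```text
clock: 20.62
position: [601.5, 249.8, 171.7]
ee_rot: [-0.702, 0.712, -0.002, 0.001]
contact_force: [0.5, 0.1, -7.7]
gripper_width: 11.0
grasp_force: 59.0
```

Call:
{"name": "send_rows", "arguments": {"targets": [{"gripper": 1, "x": 0, "y": 0, "z": 0, "ax": 0, "ay": 0, "az": 0}, {"gripper": 1, "x": 0, "y": 0, "z": 0, "ax": 0, "ay": 0, "az": 0}, {"gripper": 1, "x": 0, "y": 0, "z": 0, "ax": 0, "ay": 0, "az": 0}, {"gripper": 1, "x": 0, "y": 0, "z": 0, "ax": 0, "ay": 0, "az": 0}]}}

```text
clock: 20.95
position: [602.1, 250.2, 173.3]
ee_rot: [-0.702, 0.712, -0.003, 0.003]
contact_force: [0.4, -0.3, -6.7]
gripper_width: 11.1
grasp_force: 59.0
```

Run:
```python
from h import *
look()
m,im,d=grab('scene'); a=im[150:310,290:470]; m,b,d=grab('wrist')
cv2.imwrite('pics/f.png',np.hstack([cv2.resize(a,(400,356)),cv2.resize(b,(400,356))])[...,::-1])
```

```text
[602.12478209 250.17886716 173.27660168] [-0.70240628  0.7117662  -0.00258051  0.00276222] [ 0.44712336 -0.32199862 -6.66972515] 11.063545078118375
pile end 443 [[578.9, 200.3, 111.3], [602.8, 201.6, 116.2], [626.9, 203.4, 118.0]] slope deg [ 0.46 53.78] [array([603.1, 201.9]), array([ 3.2, 49.1]), np.float64(89.6)]
base top 6017 [[578.2, 200.3, 143.5], [600.4, 222.2, 146.6], [627.3, 259.2, 148.3]] slope deg [-0.07  0.19] [array([602.9, 233.5]), array([67.2, 50.7]), np.float64(89.2)]
base under-ish end 168 [[578.7, 199.9, 134.5], [602.6, 200.5, 138.0], [626.4, 200.8, 141.0]] slope deg [  -6.57 -576.93] [array([602.6, 200.5]), array([ 0.7, 49.1]), np.float64(89.2)]
```

View pics/f.png

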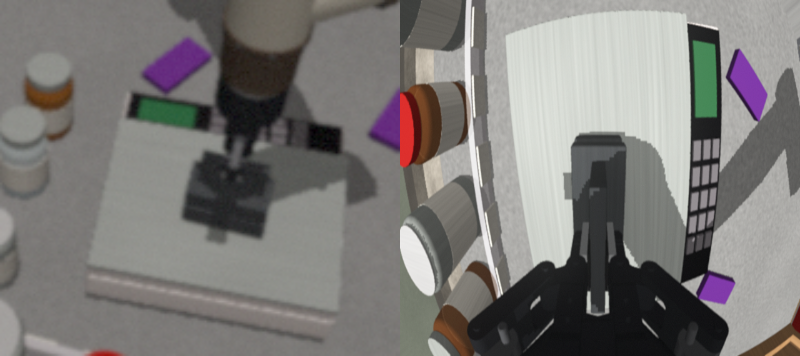

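Call:
{"name": "send_rows", "arguments": {"targets": [{"gripper": 1, "x": 0, "y": 0, "z": -0.12, "ax": 0, "ay": 0, "az": 0}, {"gripper": 1, "x": 0, "y": 0, "z": 0, "ax": 0, "ay": 0, "az": 0}, {"gripper": 1, "x": 0, "y": 0, "z": 0, "ax": 0, "ay": 0, "az": 0}, {"gripper": 1, "x": 0, "y": 0, "z": 0, "ax": 0, "ay": 0, "az": 0}, {"gripper": 1, "x": 0, "y": 0, "z": 0, "ax": 0, "ay": 0, "az": 0}]}}

```text
clock: 21.52
position: [601.9, 250.1, 174.1]
ee_rot: [-0.702, 0.712, -0.002, 0.002]
contact_force: [0.6, 0.5, -6.6]
gripper_width: 10.6
grasp_force: 59.1
```

```bash
python3 -c "
from h import *
look(); print(arm.job_done())"
```

```text
[601.89543439 250.060346   174.14365949] [-0.7023707   0.71180284 -0.00246401  0.00245923] [ 0.60848889  0.47783107 -6.55236965] 10.62924888571889
pile end 441 [[579.1, 200.3, 111.3], [603.1, 201.6, 116.3], [626.8, 203.5, 118.0]] slope deg [ 0.4  57.01] [array([603.2, 201.9]), array([ 3.1, 48.7]), np.float64(89.7)]
base top 6027 [[577.9, 200.2, 144.6], [600.1, 222.0, 147.5], [627.0, 259.0, 149.2]] slope deg [-0.11  0.2 ] [array([602.6, 233.6]), array([67.4, 50.5]), np.float64(89.3)]
base under-ish end 167 [[578.3, 199.8, 135.0], [602.3, 200.3, 138.8], [626.2, 200.8, 141.8]] slope deg [  -6.7  -549.58] [array([602.4, 200.3]), array([ 0.7, 49. ]), np.float64(89.1)]
the job is handed in; nothing more can be done
None
```

The loose flat weight lies squarely on the one on the scale, and the handled weight is held level about 15 mm above the pile, centred to within about 1 mm by the wrist camera; the job was handed in at about 21.6 s of the 59 s.

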